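Seat the bench magnifier's lens in its three-point mount

TASK

Take the magnifier lens off its cork rest and set it down gently, upright, on the pads of the three-point mount, just short of the two headed posts so that it clears their heads. Let go, then push the sliding jaw against the lens so that it slides fully home under the heads and posts and jaw all bear on its rim with a light clamping pressure and it cannot rock. Never squeeze the glass hard, back off without moving the jaw, and leave everything else on the bench where it is.

Things in the scene. Friction and masses are not known exactly. Their poses are not given: they have to be found in the camera images.
- lens: Round magnifier lens in its cell, 140 to 230 g: an aluminium flange, 64 mm across and 10 mm high, below a black barrel, 44 mm across, from 10 to 46 mm above the underside, with a glass dome of 5 mm on top (total 51 mm). Grasp it by the barrel, from above. Origin: centre of the underside; z up along its axis; it is round, so its yaw means nothing.
- rest: Flat cork rest on the table, 110 x 110 x 8 mm, fixed, on which the lens stands at the start. Origin: centre of its underside.
- mount: Three-point mount, fixed to the table: aluminium plate 8 mm thick, a disc of radius 52 mm with a tail 56 mm wide reaching 145 mm to -x. Its x axis points from the sliding jaw to the gap between the two posts. Origin: on the table, under the axis that the lens has when home; z up.
- lens_home (a point): Centre of the lens's underside when home: on the mount's axis at the pads' tops, 14 mm above the table; axes as the mount's. To clear the posts' heads from above, set the lens down with its centre about 12 mm (10 to 14 mm) from here towards -x; a gripper closing along the mount's y clears everything there.
- seat: The three steel pads of the mount which carry the lens's flat underside, tops 14 mm above the table: two at x 12, y +18 and -18 mm (16 x 12 mm), one at x -27, y 0 (22 x 16 mm) in the mount's axes. Origin and axes as the mount's. Pads, posts, screw and flange are polished and slippery (friction about 0.15).
- post_left: Fixed steel post at the mount's x 23.8, y +28.3 mm: radius 5 mm, and a head of radius 8.5 mm from 27 to 31 mm above the table. The home lens's rim lies against the post, with its flange (14 to 24 mm above the table) under the head. Origin: on the post's axis at table height.
- post_right: The same at the mount's x 23.8, y -28.3 mm.
- jaw: Sliding jaw on the mount's tail: an upright dark steel tab, 34 mm wide along y, 12 mm thick, 10 to 52 mm above the table. It slides only along the mount's x: fully open at x = -102 mm, up to 48 mm to +x, with a drag of 5 N; no spring, it stays where it is left. Origin: at table height below the middle of the tab's outer (-x) face; axes as the mount's.
- jaw_push (a point): Middle of the tab's outer face, 32 mm above the table: push here towards the mount's +x. First the jaw alone moves (5 N), then it slides the lens along (well under 1 N more), then the lens meets both posts and the push grows steeply (rigid contact). A push of 9 to 12 N in all leaves the right pressure. The jaw may press on the lens with at most 12 N: a push of 17 N.
- jaw_screw_root (a point): Where the jaw's brass screw leaves the jaw, 21 mm ahead of the tab's outer face, 19 mm above the table. The screw, 8 mm thick and round-nosed, points to the mount's +x and bears on the lens's rim. Its nose stands 29 to 43 mm ahead of the tab's outer face: set differently each time and not reported, so the jaw's position does not tell when it bears; only the force does.
- offcut: Bystander: wood offcut, 75 x 36 x 28 mm. Origin: centre of its underside.
- pencil: Bystander: flat carpenter's pencil, 160 x 14 x 8 mm, lying. Origin: near its middle, underside.
- tape: Bystander: black tape measure, about 68 x 95 mm, 36 mm high. Origin: underside, centre of its round part.
- sanding_block: Bystander: cork sanding block, 70 x 110 x 30 mm. Origin: centre of its underside.
- hammer: Bystander: hammer, lying. Origin: under its handle.
- glue: Bystander: white glue bottle, 64 mm across, 170 mm high. Origin: centre of its underside.
- tin: Bystander: steel tin, 84 mm across, 110 mm high. Origin: centre of its underside.
Not all that is in view belongs to the job. Of the things that look like the mount, the smaller one is meant. Several things have the shape of the lens; the one meant has the colours described above.

How it is judged:
By the outcome, as a careful person would: the job done as asked, in the order asked, and still so for the second after the job is handed in, with the robot touching nothing.
It also fails if it takes over 61 s, if anything falls off the work surface, if the arm or the gripper's body presses on something with over 40 N, if the wrist force passes 120 N, or if a joint passes its speed limit or range.

ROBOT

A 6-joint arm with a two-finger parallel gripper is mounted at the origin on the work surface. World frame = base frame: x ahead of the robot, y to its left, z up, the work surface at z = 0. Lengths are in mm, angles in rad, forces in N, time in s.
With the tool pointing down it reaches from about 400 to 925 mm from the base axis. Payload 12.5 kg.
Tool frame: the origin (TCP) lies at the centre of the arm's flange, where the gripper is bolted on; the fingertips stand 190 mm ahead of it and the grasp point (between the pads) lies 171 mm ahead of it; z points along the fingers, y is the direction in which the jaws open and shut (so a half turn about z gives the same grasp; the last joint's range is limited). The gripper opens to 95 mm and grips with 3 to 60 N. Pads are 20 mm wide; open, the fingers measure 119 mm over their backs; the gripper's body (75 mm by 180 mm) begins 59 mm behind the grasp point.
Start: joints at [-1.35, 0.491, 1.559, -0, 1.092, -0.106], TCP at [200.653, -591.915, 404.761] pointing down, gripper open.
Joint ranges: [-3.1, 3.1], [-0.84, 2.19], [0.05, 2.79], [-1.13, 4.28], [0.06, 2.93], [-2.69, 2.69]. Speed limits (rad/s): [2.22, 2.22, 2.79, 3.14, 3.14, 3.14].

INTERFACE

Orientations are given as [roll, pitch, yaw] about the fixed x, y, z axes, in that order (R = Rz(yaw) Ry(pitch) Rx(roll)).
In Python, from cell import env gives the robot as it stands.
- The arm moves only by the shell command python3 -m pendant 'ROWS'. ROWS is JSON, a list of rows, each an object of numbers: "x", "y", "z": the shift along the tool's x, y, z in units of 150 mm (1.0 is 150 mm); "rx", "ry", "rz": the turn, a rotation vector about the tool's x, y, z in units of 45 degrees (1.0 is 45 degrees); "jaw": the opening, from 0 (shut) to 1 (fully open). In form: [{"x": .., "y": .., "z": .., "rx": .., "ry": .., "rz": .., "jaw": ..}, ...]. A call has 1 to 10 rows; each row is the pose to reach, as a shift and turn from the pose commanded when the call began, along the tool's axes at that moment; what a row does not reach only later rows make up. A row lasts 1/8 s, in which the tool goes at most 62.5 mm and 10.7 degrees, less where a joint would pass 70% of its speed; a pose out of reach is approached as far as the arm can. A call with a number of a shift or a turn outside -1 to 1 is refused whole. A call with a gripper value outside its range is refused whole. The fingers move at their own pace and stop on an object; the grip force is fixed at half the most. Time passes only in rows, so rows that repeat a pose let the fingers close. It gives the time, the measured TCP pose, the force and the opening at its end, in the units of the state.
- env.state(): the state, without advancing time (a new reading comes with each control period).
- env.read_camera(name): name is "side" or "top" or "wrist"; returns a dict with "img" (420x560x3 uint8, red, green, blue), "fx", "fy", "cx", "cy" (pixels), "D" ([k1, k2, p1, p2, k3] as OpenCV has them; the pictures are not rectified), "rvec" (rotation vector, rad) and "tvec" (3), from world to camera coordinates, as OpenCV has them. Camera axes: x right, y down, z forward; pixel columns grow to the right and rows downward; lengths in mm; the calibration is good to about 2 mm. A picture is of the moment at which its call begins. There is no depth.
- env.job_done(): hands the job in, once; it reports no verdict.
The state is a dict: "t": time; "joints": joint angles; "qvel": joint speeds; "tau": joint torques, N m; "eef_pos": TCP position; "tcp_rot": TCP orientation; "ft_force": force on the tool from outside, world axes, zero at the start; "moment": the same for the moment, N m; "opening": opening from 0.0 (shut) to 1.0 (fully open).
Only numpy, scipy, OpenCV 4.12 (cv2) and the standard library are available. Lean on these libraries where they do the work, as an engineer would, in place of code of your own. Each camera call takes 0.05 s, during which the arm holds its last target.

## Working session

There is one attempt and no reset: what is moved stays moved. The work goes in short steps, Python scripts to look and compute and a shell command to move; the robot and the scene stay as the last step left them, time stands still between calls to the robot, and variables do not carry over. Pictures are saved under pics/ and viewed, and the job is handed in when it is done.

```bash
mkdir -p pics; ls; python3 - <<'E'
from cell import env
import cv2
s=env.state(); print({k:s[k] for k in('t','eef_pos','tcp_rot','ft_force','opening')})
for n in('top','side','wrist'):
    c=env.read_camera(n); cv2.imwrite(f'pics/{n}0.png',c['img'][:,:,::-1]); print(n,c['fx'],c['fy'],c['cx'],c['cy'],c['D'],c['rvec'],c['tvec'])
E
```

```text
pics
{'t': 0.0, 'eef_pos': array([ 200.63296086, -591.87946841,  404.14839241]), 'tcp_rot': array([-3.14045885e+00, -1.14671503e-04,  3.26766297e-01]), 'ft_force': array([ 0.13873268, -0.02500732,  0.34833339]), 'opening': 0.9994126065919503}
top 503.2310358102761 503.2310358102761 282.47709813467765 204.0077033155317 [0.06536746 0.         0.         0.         0.        ] [ 2.13408302 -2.14311654  0.15599669] [ -97.91282126  591.50281501 1596.48954118]
side 398.8727447404791 398.8727447404791 275.91342054347217 207.35643386258187 [-0.11978751  0.          0.          0.          0.        ] [ 0.63605934 -2.48347574  1.32399405] [472.83880349 253.9747871  925.56496906]
wrist 321.5820080895833 321.5820080895833 279.3638912964184 211.09203883107912 [-0.04681029  0.          0.          0.          0.        ] [-2.37050252  1.69760347  0.22728769] [-625.92748479  -29.86300416  389.60499901]
```

View pics/top0.png

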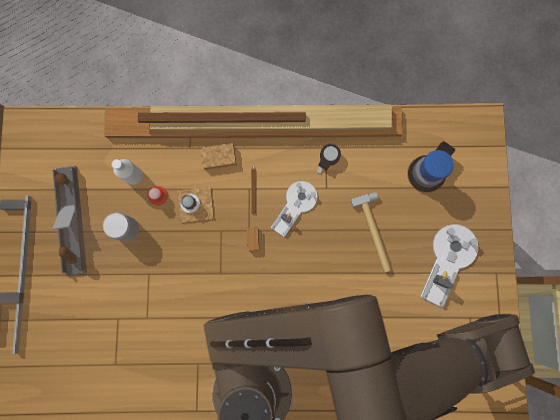

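View pics/side0.png

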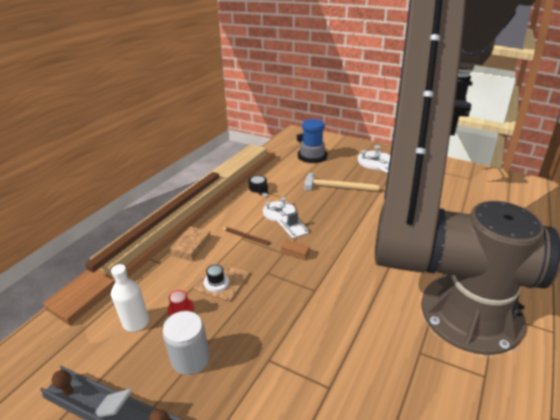

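View pics/wrist0.png

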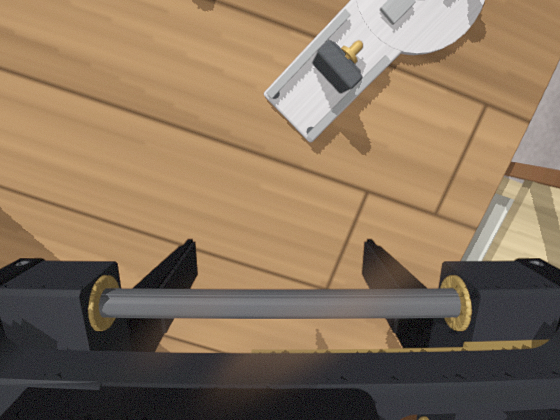

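The top view shows these candidates:
- **Lens shapes:** (190,203) is a black barrel on a silver flange, standing on cork. (157,194) is red. The round thing at (330,156) is the tape.
- **Mounts:** (300,197) is small and (455,245) is large, so (300,197) is meant.

I'll confirm both in enlarged crops.

```bash
cat > h.py <<'E'
import numpy as np, cv2
from cell import env
from scipy.spatial.transform import Rotation as Ro
def cam(n):
    c=env.read_camera(n); c['K']=np.array([[c['fx'],0,c['cx']],[0,c['fy'],c['cy']],[0,0,1.]]); c['R']=cv2.Rodrigues(np.array(c['rvec'],float))[0]; return c
def ray(c,px):
    p=cv2.undistortPoints(np.array(px,float).reshape(-1,1,2),c['K'],np.array(c['D'],float)).reshape(-1,2)
    d=np.c_[p,np.ones(len(p))]@c['R']; o=-c['R'].T@np.array(c['tvec'],float).ravel(); return o,d
def plane(c,px,z):
    o,d=ray(c,px); return o+d*((z-o[2])/d[:,2])[:,None]
def proj(c,P): return cv2.projectPoints(np.array(P,float).reshape(-1,1,3),np.array(c['rvec'],float),np.array(c['tvec'],float),c['K'],np.array(c['D'],float))[0].reshape(-1,2)
def crop(c,name,x0,y0,x1,y1,f): cv2.imwrite('pics/'+name,cv2.resize(c['img'][y0:y1,x0:x1,::-1],None,fx=f,fy=f,interpolation=cv2.INTER_CUBIC))
def toolstep(p_target,yaw=None):
    "rows units from the measured pose to TCP target; yaw in rad"
    s=env.state(); R=Ro.from_euler('xyz',s['tcp_rot']).as_matrix()
    d=R.T@(np.array(p_target)-s['eef_pos'])/150
    out=[d]
    if yaw is not None:
        R2=Ro.from_euler('xyz',[np.pi,0,yaw]).as_matrix(); out.append(Ro.from_matrix(R.T@R2).as_rotvec()/(np.pi/4))
    return out
E
python3 - <<'E'
from h import *
c=cam('top'); crop(c,'top_crop.png',140,160,340,250,4)
print('lens top z59',plane(c,[[189,202]],54)); print('mount disc',plane(c,[[301,197]],8)); print('tail end',plane(c,[[282,232]],8)); print('red',plane(c,[[157,194]],40))
E
```

```text
lens top z59 [[597.72838068 202.63037614  54.        ]]
mount disc [[ 620.16745071 -162.1416404     8.        ]]
tail end [[503.11738313 -98.23407636   8.        ]]
red [[626.97292304 310.39294311  40.        ]]
```

View pics/top_crop.png

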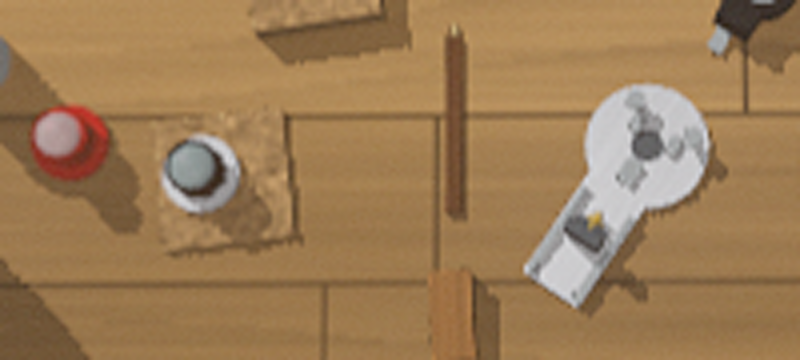

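The crop shows the black-barrelled lens with the light flange on cork at crop (200,172). The red one at (70,140) is a decoy. The small mount's disc is at (647,145) and its jaw at (588,230), with the pencil and offcut between lens and mount. Next I'll work out the wrist camera offset and a first move over the mount.

```bash
python3 - <<'E'
from h import *
c=cam('wrist'); s=env.state(); R=Ro.from_euler('xyz',s['tcp_rot']).as_matrix()
o,d=ray(c,[[280,210]]); print('cam in tool',R.T@(o-s['eef_pos']),'axis',R.T@d[0])
# TCP with yaw 2.64, height 400, offset to centre camera on mount
yaw=2.64; R2=Ro.from_euler('xyz',[np.pi,0,yaw]).as_matrix()
ct=R.T@(o-s['eef_pos']); dt=R.T@d[0]
for nm,P in(('mount',[590,-140,10]),('lens',[598,203,40])):
    tz=400; v=R2@dt; k=(tz+(R2@ct)[2]-P[2])/-v[2]; off=R2@ct+v*k
    T=np.array([P[0]-off[0],P[1]-off[1],tz]); print(nm,T,toolstep(T,yaw),np.hypot(*T[:2]))
E
```

```text
cam in tool [74.63386657  0.70045328 20.2934941 ] axis [-0.26051937  0.00358517  0.96546996]
mount [ 566.97167575 -129.73650024  400.        ] [array([ 3.30203341, -2.13404204,  0.0309104 ]), array([-2.95140951e-04, -7.60158653e-04, -2.94525947e+00])] 581.6256877023388
lens [582.12317337 209.46886916 400.        ] [array([ 4.12362556, -4.24330222,  0.03199683]), array([-2.95140951e-04, -7.60158653e-04, -2.94525947e+00])] 618.6635564828915
```

```bash
python3 -m pendant '[{"x":1,"y":-0.65,"rz":-1},{"x":1,"y":-0.65,"rz":-1},{"x":1,"y":-0.65,"rz":-1},{"x":1,"y":-0.65,"rz":-1},{"x":1,"y":-0.65,"rz":-1}]'; python3 -c "
from h import *
print(toolstep([567,-130,400],2.64))"
```

```text
[array([ 3.30164833, -2.13231773,  0.03090952]), array([-2.95140951e-04, -7.60158653e-04, -2.94525947e+00])]invalid input
```

```bash
python3 -m pendant '[{"x":1.0,"y":-0.65,"z":0,"rx":0,"ry":0,"rz":-1.0,"jaw":1},{"x":1.0,"y":-0.65,"z":0,"rx":0,"ry":0,"rz":-1.0,"jaw":1},{"x":1.0,"y":-0.65,"z":0,"rx":0,"ry":0,"rz":-1.0,"jaw":1},{"x":1.0,"y":-0.65,"z":0,"rx":0,"ry":0,"rz":-1.0,"jaw":1},{"x":1.0,"y":-0.65,"z":0,"rx":0,"ry":0,"rz":-1.0,"jaw":1}]'; python3 -c "
from h import *
print(toolstep([567,-130,400],2.64))"
```

```text
t: 0.88
eef_pos: [311.8, -451.1, 404.9]
tcp_rot: [3.141, 0.0, 1.114]
ft_force: [-0.4, 0.5, 0.0]
opening: 1.0
[array([2.67191784, 0.58194353, 0.03215088]), array([ 3.79413481e-05,  4.99377161e-04, -1.94346253e+00])]
```

```bash
python3 -m pendant '[{"x":1.0,"y":0.2,"z":0,"rx":0,"ry":0,"rz":-1.0,"jaw":1},{"x":1.0,"y":0.2,"z":0,"rx":0,"ry":0,"rz":-1.0,"jaw":1},{"x":1.0,"y":0.2,"z":0,"rx":0,"ry":0,"rz":-1.0,"jaw":1},{"x":1.0,"y":0.2,"z":0,"rx":0,"ry":0,"rz":-1.0,"jaw":1},{"x":1.0,"y":0.2,"z":0,"rx":0,"ry":0,"rz":-1.0,"jaw":1}]'; python3 -c "
from h import *
print(toolstep([567,-130,400],2.64))"
```

```text
t: 1.5
eef_pos: [404.7, -330.6, 404.7]
tcp_rot: [-3.142, 0.0, 1.895]
ft_force: [0.3, 0.3, -0.1]
opening: 1.004
[array([0.92247179, 1.45183658, 0.03092285]), array([-7.90236910e-05,  9.81340619e-05, -9.48398035e-01])]
```

```bash
python3 -m pendant '[{"x":0.6,"y":1.0,"z":0,"rx":0,"ry":0,"rz":-0.95,"jaw":1},{"x":0.6,"y":1.0,"z":0,"rx":0,"ry":0,"rz":-0.95,"jaw":1},{"x":0.6,"y":1.0,"z":0,"rx":0,"ry":0,"rz":-0.95,"jaw":1},{"x":0.6,"y":1.0,"z":0,"rx":0,"ry":0,"rz":-0.95,"jaw":1},{"x":0.6,"y":1.0,"z":0,"rx":0,"ry":0,"rz":-0.95,"jaw":1}]'; python3 -c "
from h import *
print(toolstep([567,-130,400],2.64))"
```

```text
t: 2.12
eef_pos: [517.9, -197.2, 404.5]
tcp_rot: [-3.141, -0.0, 2.638]
ft_force: [0.7, -0.2, 0.1]
opening: 1.0
[array([-0.07041046,  0.55028941,  0.02976129]), array([-0.00019631, -0.00040923, -0.00237394])]
```

```bash
python3 -m pendant '[{"x":-0.07,"y":0.55,"z":0,"rx":0,"ry":0,"rz":0,"jaw":1},{"x":-0.07,"y":0.55,"z":0,"rx":0,"ry":0,"rz":0,"jaw":1},{"x":-0.07,"y":0.55,"z":0,"rx":0,"ry":0,"rz":0,"jaw":1}]'; python3 -c "
from h import *
c=cam('wrist'); cv2.imwrite('pics/w1.png',c['img'][:,:,::-1])
c=cam('top'); cv2.imwrite('pics/t1.png',c['img'][:,:,::-1])"
```

```text
t: 2.5
eef_pos: [566.7, -129.3, 404.5]
tcp_rot: [-3.141, -0.0, 2.64]
ft_force: [-0.2, -0.0, 0.3]
opening: 1.002
```

View pics/w1.png

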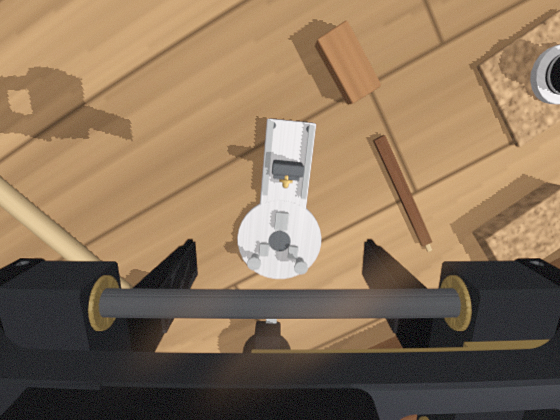

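The wrist view shows the mount disc at (280,240), post heads at about (255,263) and (301,267), and the jaw at (288,170). I'll enlarge it and measure.

```bash
python3 - <<'E'
from h import *
c=cam('wrist'); np.save('c1.npy',c,allow_pickle=True); crop(c,'w1c.png',220,110,345,285,3.4)
hsv=cv2.cvtColor(c['img'],cv2.COLOR_RGB2HSV); m=((hsv[:,:,1]<45)&(hsv[:,:,2]>90)).astype(np.uint8)*255
m[:, :225]=0; m[:,340:]=0; m[284:]=0; m[:105]=0
m=cv2.morphologyEx(m,cv2.MORPH_CLOSE,np.ones((5,5)))
cs,_=cv2.findContours(m,cv2.RETR_EXTERNAL,cv2.CHAIN_APPROX_NONE); k=max(cs,key=cv2.contourArea).reshape(-1,2)
W=plane(c,k,8)[:,:2]
# circle fit robustly for points of the disc part
from scipy.optimize import least_squares
ce=np.array([620,-162.]); 
d=np.hypot(*(W-ce).T); 
for _ in range(4):
    d=np.hypot(*(W-ce).T); sel=W[abs(d-52)<5]
    r=least_squares(lambda p:np.hypot(*(sel-p[:2]).T)-p[2],[*ce,52],loss='soft_l1'); ce=r.x[:2]
print('disc',r.x,len(sel),np.std(np.hypot(*(sel-ce).T)))
far=W[np.hypot(*(W-ce).T)>70]
# tail axis: min area rect direction of tail points
q=cv2.minAreaRect(far.astype(np.float32)); print('tail rect',q)
bp=cv2.boxPoints(q);print(bp)
v=cv2.cvtColor(c['img'][110:285,220:345,::-1],cv2.COLOR_BGR2GRAY)
o=c['img'][:,:,::-1].copy(); cv2.drawContours(o,[k.reshape(-1,1,2)],-1,(0,0,255),1); cv2.imwrite('pics/w1k.png',cv2.resize(o[100:290,210:350],None,fx=3,fy=3))
E
```

```text
disc [ 625.43518197 -162.45032359   52.01554121] 195 0.9266660407034515
tail rect ((538.583251953125, -103.44921875), (55.94925308227539, 79.83228302001953), 55.646392822265625)
[[ 489.8436   -104.01962 ]
 [ 555.7508   -149.06888 ]
 [ 587.3229   -102.878815]
 [ 521.4157    -57.82956 ]]
```

View pics/w1c.png

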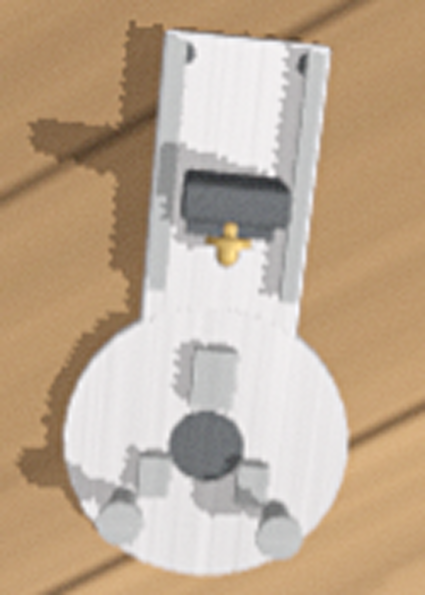

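View pics/w1k.png

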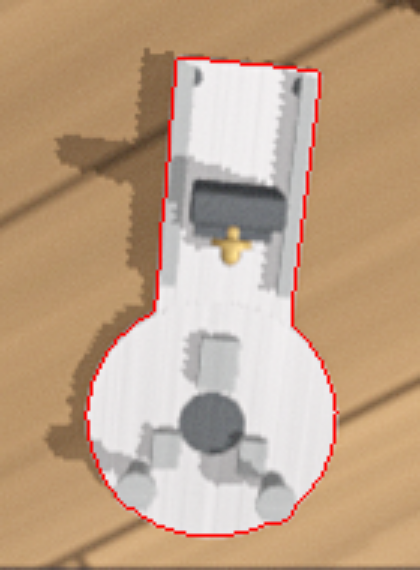

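Disc radius is 52.0, tail width 55.9 and length 145.0, all matching the description. Now I'll cross-check the post heads, pads and jaw by ray casting, including from the top camera, and find the lens from the top view.

```bash
python3 - <<'E'
from h import *
c=np.load('c1.npy',allow_pickle=True).item()
o=np.array([625.4,-162.45]);m=-0.599;A=np.array([[np.cos(m),np.sin(m)],[-np.sin(m),np.cos(m)]])
def mf(px,z,c=c): return ((plane(c,px,z)[:,:2]-o)@A.T).round(1)
f=3.4; P=lambda x,y:[220+(x+.5)/f-.5,110+(y+.5)/f-.5]
print('headL?R',mf([P(119,521),P(278,534)],31)); print('pads back/l/r',mf([P(214,378),P(154,473),P(252,476)],14)); print('hole',mf([P(206,446)],8))
print('jaw top corners',mf([P(186,170),P(270,176),P(290,186),P(290,228),P(182,213)],52))
print('nose',mf([P(228,266)],19))
t=cam('top'); np.save('t1.npy',t,allow_pickle=True)
g=t['img']; hsv=cv2.cvtColor(g,cv2.COLOR_RGB2HSV)
# mount disc in top view
mm=((hsv[:,:,1]<50)&(hsv[:,:,2]>100)).astype(np.uint8); mm=cv2.morphologyEx(mm,cv2.MORPH_CLOSE,np.ones((3,3)))
for nm,(cx,cy,w) in dict(mount=(298,205,35),lens=(190,203,16)).items():
    s=np.zeros_like(mm); s[cy-w:cy+w,cx-w:cx+w]=mm[cy-w:cy+w,cx-w:cx+w]
    cs,_=cv2.findContours(s,cv2.RETR_EXTERNAL,cv2.CHAIN_APPROX_NONE)
    for k in cs:
        if cv2.contourArea(k)>40: print(nm,cv2.contourArea(k),cv2.minEnclosingCircle(k),cv2.boundingRect(k))
crop(t,'t1c.png',150,140,330,250,4)
E
```

```text
headL?R [[ 23.  -28.2]
 [ 22.4  28. ]]
pads back/l/r [[-27.4   0.3]
 [ 10.7 -17.7]
 [  8.3  17.9]]
hole [[0.7 0.3]]
jaw top corners [[-103.5  -16.2]
 [-104.2    9.2]
 [-101.8   15.6]
 [ -89.    17.2]
 [ -90.3  -16.2]]
nose [[-68.9   0.8]]
lens 265.0 ((189.60203552246094, 202.88775634765625), 9.83172607421875) (180, 194, 20, 19)
```

View pics/t1c.png

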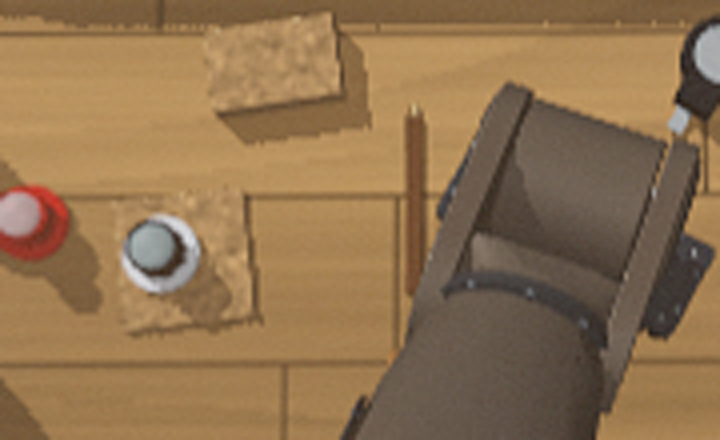

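The wrist measurements agree with the description to about 1 mm: heads at (23, ±28), back pad at −27.4, jaw −103 to −90, screw nose at about −69. The lens barrel, flange and cork show in the top crop at (155,250). I'll move over the lens at the mount's yaw.

```bash
python3 - <<'E'
from h import *
t=np.load('t1.npy',allow_pickle=True).item(); P=plane(t,[[189.6,202.9]],16); print(P)
yaw=-0.599+np.pi; Rz=np.array([np.cos(yaw),np.sin(yaw)])
T=np.r_[P[0,:2]-20*Rz,400]; print(T,toolstep(T,yaw))
E
```

```text
[[600.73841837 207.9758191   16.        ]]
[617.25641526 196.69948199 400.        ] [array([0.74708332, 2.07740631, 0.0310759 ]), array([-3.53565307e-04, -9.16804436e-05,  1.25112696e-01])]
```

```bash
python3 -m pendant '[{"x":0.37,"y":1.0,"z":0,"rx":0,"ry":0,"rz":0.125,"jaw":1},{"x":0.37,"y":1.0,"z":0,"rx":0,"ry":0,"rz":0.125,"jaw":1},{"x":0.37,"y":1.0,"z":0,"rx":0,"ry":0,"rz":0.125,"jaw":1},{"x":0.37,"y":1.0,"z":0,"rx":0,"ry":0,"rz":0.125,"jaw":1}]'; python3 -c "
from h import *
print(toolstep([617,197,400],np.pi-.599))"
```

```text
t: 3.2
eef_pos: [589.3, 30.1, 404.8]
tcp_rot: [3.142, 0.0, 2.547]
ft_force: [-0.3, -0.6, 0.3]
opening: 1.0
[array([0.47063699, 1.0253111 , 0.03197879]), array([4.77701956e-05, 1.94337460e-04, 5.04369574e-03])]
```

```bash
python3 -m pendant '[{"x":0.47,"y":1.0,"z":0.4,"rx":0,"ry":0,"rz":0.005,"jaw":1},{"x":0.47,"y":1.0,"z":0.4,"rx":0,"ry":0,"rz":0.005,"jaw":1},{"x":0.47,"y":1.0,"z":0.4,"rx":0,"ry":0,"rz":0.005,"jaw":1},{"x":0.47,"y":1.0,"z":0.4,"rx":0,"ry":0,"rz":0.005,"jaw":1},{"x":0.47,"y":1.0,"z":0.4,"rx":0,"ry":0,"rz":0.005,"jaw":1}]'; python3 -c "
from h import *
c=cam('wrist'); np.save('c2.npy',c,allow_pickle=True); cv2.imwrite('pics/w2.png',c['img'][:,:,::-1])"
```

```text
t: 3.82
eef_pos: [615.5, 191.1, 344.8]
tcp_rot: [-3.141, 0.0, 2.54]
ft_force: [0.2, -1.4, 0.7]
opening: 1.004
```

View pics/w2.png

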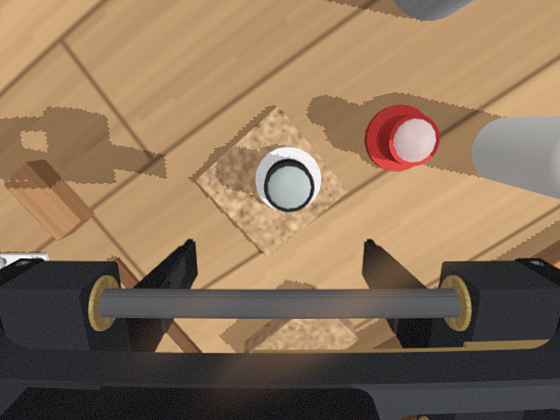

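The wrist view shows the lens at (287,183) on the cork, the red decoy at (405,140) and a tall thing at the right edge. I'll fit the lens and check clearance to the tall things.

```bash
python3 - <<'E'
from h import *
from scipy.optimize import least_squares
c=np.load('c2.npy',allow_pickle=True).item(); g=c['img']; hsv=cv2.cvtColor(g,cv2.COLOR_RGB2HSV)
def fit(W,r=None):
    c0=W.mean(0); 
    s=least_squares(lambda p:np.hypot(*(W-p[:2]).T)-p[2],[*c0,30],loss='soft_l1'); return s.x.round(2),np.std(s.fun).round(2)
roi=np.zeros(g.shape[:2],np.uint8); cv2.circle(roi,(287,182),42,1,-1)
fl=((hsv[:,:,1]<50)&roi.astype(bool)).astype(np.uint8)
fl=cv2.morphologyEx(fl,cv2.MORPH_OPEN,np.ones((3,3)))
dk=((hsv[:,:,2]<70)&roi.astype(bool)).astype(np.uint8)
o=g[:,:,::-1].copy()
for nm,m,zs,col in(('flange',fl,(18,),(0,0,255)),('barrel',dk,(54,),(0,255,0))):
    cs,_=cv2.findContours(m,cv2.RETR_EXTERNAL,cv2.CHAIN_APPROX_NONE); k=max(cs,key=cv2.contourArea); cv2.drawContours(o,[k],-1,col,1)
    h=k.reshape(-1,2)
    print(nm,cv2.boundingRect(k))
    for z in zs: print(z,fit(plane(c,h,z)[:,:2]))
# glass/inner ring contour
cs,_=cv2.findContours(dk,cv2.RETR_CCOMP,cv2.CHAIN_APPROX_NONE)
for k in cs: print(cv2.contourArea(k),cv2.minEnclosingCircle(k))
cv2.imwrite('pics/w2k.png',cv2.resize(o[120:250,220:350],None,fx=4,fy=4))
t=np.load('t1.npy',allow_pickle=True).item()
print('glue base,tin base',plane(t,[[133,180],[127,230]],0))
E
```

```text
flange (255, 146, 66, 65)
18 (array([602.5 , 209.13,  31.28]), np.float64(0.63))
barrel (264, 159, 50, 52)
54 (array([601.89, 209.25,  21.43]), np.float64(0.71))
1941.5 ((288.365478515625, 184.85279846191406), 26.00776481628418)
1560.0 ((288.86517333984375, 186.56741333007812), 23.14189338684082)
glue base,tin base [[682.15067112 402.55632114   0.        ]
 [513.36449435 415.24526125   0.        ]]
```

View pics/w2k.png

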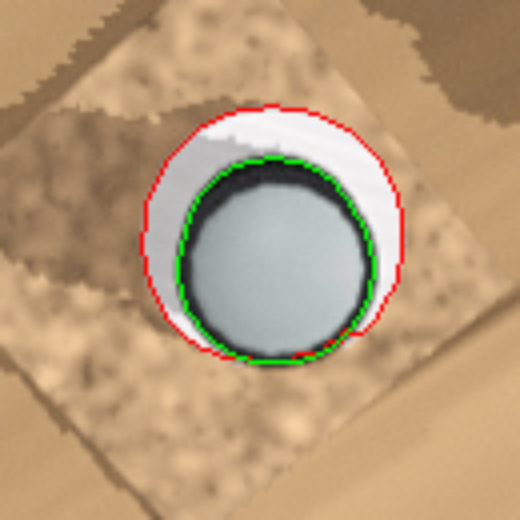

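Both fits agree: lens centre at (602.2, 209.2), radii 31.3 and 21.4. I'll work out the descent, with the fingertips 5 mm above the flange.

```bash
python3 - <<'E'
from h import *
print(toolstep([602.2,209.2,214],np.pi-.599))
E
```

```text
[array([0.14286813, 0.05084822, 0.8744692 ]), array([ 4.73529495e-05,  7.16791246e-04, -3.68905144e-03])]
```

```bash
python3 -m pendant '[{"x":0.143,"y":0.05,"z":0.0,"rx":0,"ry":0,"rz":0,"jaw":1},{"x":0.143,"y":0.05,"z":0.3,"rx":0,"ry":0,"rz":0,"jaw":1},{"x":0.143,"y":0.05,"z":0.5,"rx":0,"ry":0,"rz":0,"jaw":1},{"x":0.143,"y":0.05,"z":0.6,"rx":0,"ry":0,"rz":0,"jaw":1},{"x":0.143,"y":0.05,"z":0.6,"rx":0,"ry":0,"rz":0,"jaw":1}]';python3 - <<'E'
from h import *
print(toolstep([602.2,209.2,214],np.pi-.599))
c=cam('wrist'); cv2.imwrite('pics/w3.png',c['img'][:,:,::-1])
E
```

```text
t: 4.5
eef_pos: [601.7, 210.9, 254.6]
tcp_rot: [-3.141, -0.001, 2.541]
ft_force: [0.2, -0.5, 0.8]
opening: 1.003
[array([-0.00938983, -0.00688234,  0.27052113]), array([-0.00084092, -0.00066782, -0.00178887])]
```

View pics/w3.png

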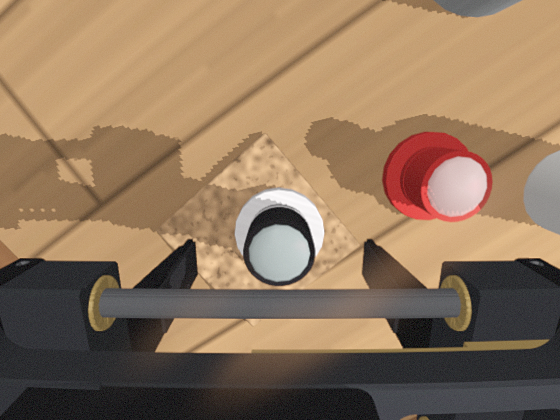

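The lens sits centred between the fingers at (279,240). Descend and grip.

```bash
python3 -m pendant '[{"x":-0.009,"y":-0.007,"z":0.15,"rx":0,"ry":0,"rz":0,"jaw":1},{"x":-0.009,"y":-0.007,"z":0.27,"rx":0,"ry":0,"rz":0,"jaw":1},{"x":-0.009,"y":-0.007,"z":0.27,"rx":0,"ry":0,"rz":0,"jaw":1}]';python3 - <<'E'
from h import *
c=cam('wrist'); g=c['img']; hsv=cv2.cvtColor(g,cv2.COLOR_RGB2HSV)
cv2.imwrite('pics/w4.png',g[:,:,::-1]); s=env.state(); print(s['eef_pos'],proj(c,[[602.2,209.2,54]]),proj(c,s['eef_pos']-[0,0,171]))
E
```

```text
t: 4.92
eef_pos: [602.2, 209.3, 213.6]
tcp_rot: [-3.14, -0.001, 2.541]
ft_force: [-0.7, -0.6, -0.2]
opening: 1.0
[602.39787399 209.35735461 214.34244126] [[279.78093577 281.95141735]] [[280.27285777 272.18778938]]
```

View pics/w4.png

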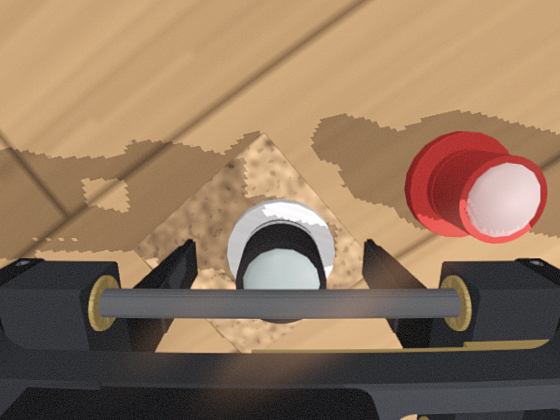

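```bash
python3 -m pendant '[{"x":0,"y":0,"z":0,"rx":0,"ry":0,"rz":0,"jaw":0.5},{"x":0,"y":0,"z":0,"rx":0,"ry":0,"rz":0,"jaw":0.5},{"x":0,"y":0,"z":0,"rx":0,"ry":0,"rz":0,"jaw":0.4},{"x":0,"y":0,"z":0,"rx":0,"ry":0,"rz":0,"jaw":0.3},{"x":0,"y":0,"z":0,"rx":0,"ry":0,"rz":0,"jaw":0.3},{"x":0,"y":0,"z":0,"rx":0,"ry":0,"rz":0,"jaw":0.3},{"x":0,"y":0,"z":0,"rx":0,"ry":0,"rz":0,"jaw":0.3},{"x":0,"y":0,"z":0,"rx":0,"ry":0,"rz":0,"jaw":0.3}]'
```

```text
t: 5.98
eef_pos: [602.3, 209.3, 214.2]
tcp_rot: [-3.142, 0.0, 2.542]
ft_force: [0.6, -0.2, -0.1]
opening: 0.456
```

Gripped at 43 mm. Lift.

```bash
python3 -m pendant '[{"x":0,"y":0,"z":-0.05,"rx":0,"ry":0,"rz":0,"jaw":0.3},{"x":0,"y":0,"z":-0.2,"rx":0,"ry":0,"rz":0,"jaw":0.3},{"x":0,"y":0,"z":-0.4,"rx":0,"ry":0,"rz":0,"jaw":0.3},{"x":0,"y":0,"z":-0.6,"rx":0,"ry":0,"rz":0,"jaw":0.3},{"x":0,"y":0,"z":-0.8,"rx":0,"ry":0,"rz":0,"jaw":0.3},{"x":0,"y":0,"z":-0.8,"rx":0,"ry":0,"rz":0,"jaw":0.3},{"x":0,"y":0,"z":-0.8,"rx":0,"ry":0,"rz":0,"jaw":0.3}]'; python3 - <<'E'
from h import *
s=env.state();print(s['eef_pos'],s['ft_force'],s['opening'])
c=cam('wrist'); np.save('c5.npy',c,allow_pickle=True); cv2.imwrite('pics/w5.png',c['img'][:,:,::-1])
# target: lens centre at mount x=-12
o=np.array([625.4,-162.45]);m=-0.599; T=o-12*np.array([np.cos(m),np.sin(m)]); print(T, toolstep([*T,334],m+np.pi))
E
```

```text
t: 6.85
eef_pos: [602.0, 209.3, 333.4]
tcp_rot: [-3.141, -0.001, 2.542]
ft_force: [-0.2, -0.5, -0.6]
opening: 0.457
[602.00688082 209.25224035 333.42525066] [-0.23829487 -0.49222153 -0.57195677] 0.45692343999856466
[ 615.48920186 -155.68419773] [array([-1.44756004, -1.95741728, -0.00531317]), array([-0.00177266, -0.00145815, -0.0012928 ])]
```

View pics/w5.png

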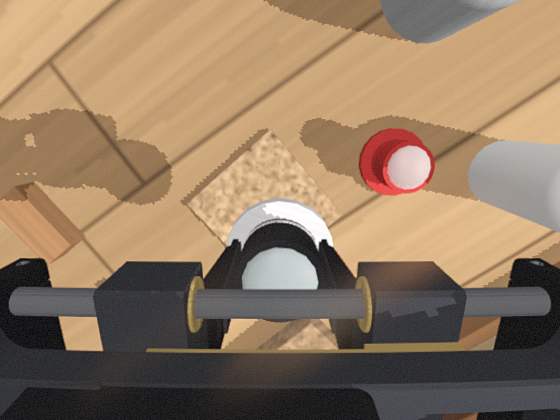

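```bash
python3 -m pendant '[{"x":-0.73,"y":-0.98,"z":0,"rx":0,"ry":0,"rz":0,"jaw":0.3},{"x":-0.73,"y":-0.98,"z":0,"rx":0,"ry":0,"rz":0,"jaw":0.3},{"x":-0.73,"y":-0.98,"z":0,"rx":0,"ry":0,"rz":0,"jaw":0.3},{"x":-0.73,"y":-0.98,"z":0,"rx":0,"ry":0,"rz":0,"jaw":0.3}]'; python3 - <<'E'
from h import *
from scipy.optimize import least_squares
c=np.load('c5.npy',allow_pickle=True).item(); hsv=cv2.cvtColor(c['img'],cv2.COLOR_RGB2HSV)
m=((hsv[:,:,1]<50)&(hsv[:,:,2]>100)).astype(np.uint8); s=np.zeros_like(m); s[190:262,222:336]=m[190:262,222:336]
pts=[(x,np.nonzero(s[:,x])[0][0]) for x in range(234,326) if s[:,x].any() ]
tz=333.4; W=plane(c,pts,tz-196)[:,:2]
r=least_squares(lambda p:np.hypot(*(W-p).T)-32,[602,209],loss='soft_l1'); print(r.x,np.std(r.fun),pts[::12])
m_=-0.599; d=r.x-[602.0,209.25]; print('lens minus tcp, in mount axes',d@[np.cos(m_),np.sin(m_)],d@[-np.sin(m_),np.cos(m_)])
o=np.array([625.4,-162.45]);m=-0.599; T=o-12*np.array([np.cos(m),np.sin(m)]); print(T, toolstep([*T,334],m+np.pi))
E
```

```text
t: 7.4
eef_pos: [609.8, 22.6, 332.9]
tcp_rot: [-3.14, -0.001, 2.537]
ft_force: [-0.1, 0.7, -0.4]
opening: 0.459
[601.60246227 209.3005178 ] 0.3086727189872689 [(234, np.int64(223)), (246, np.int64(209)), (258, np.int64(203)), (270, np.int64(199)), (282, np.int64(199)), (294, np.int64(200)), (306, np.int64(205)), (318, np.int64(214))]
lens minus tcp, in mount axes -0.3568091336675186 -0.18241582752242402
[ 615.48920186 -155.68419773] [array([-0.70684431, -0.95592363, -0.00709769]), array([-0.00179531, -0.00191211, -0.00705542])]
```

```bash
python3 -m pendant '[{"x":-0.71,"y":-0.96,"z":0,"rx":0,"ry":0,"rz":0,"jaw":0.3},{"x":-0.71,"y":-0.96,"z":0,"rx":0,"ry":0,"rz":0,"jaw":0.3},{"x":-0.71,"y":-0.96,"z":0,"rx":0,"ry":0,"rz":0,"jaw":0.3},{"x":-0.71,"y":-0.96,"z":0,"rx":0,"ry":0,"rz":0,"jaw":0.3},{"x":-0.71,"y":-0.96,"z":0,"rx":0,"ry":0,"rz":0,"jaw":0.3}]'; python3 - <<'E'
from h import *
c=cam('wrist'); np.save('c6.npy',c,allow_pickle=True); cv2.imwrite('pics/w6.png',c['img'][:,:,::-1])
s=env.state();print(s['eef_pos'])
o=np.array([625.4,-162.45]);m=-0.599; T=o-12*np.array([np.cos(m),np.sin(m)]); print(T, toolstep([*T,250],m+np.pi))
E
```

```text
t: 8.02
eef_pos: [616.3, -151.9, 333.3]
tcp_rot: [-3.141, -0.002, 2.542]
ft_force: [-0.4, -0.5, -1.6]
opening: 0.455
[ 616.35055246 -151.39392217  333.57578598]
[ 615.48920186 -155.68419773] [array([-0.012119  , -0.02678113,  0.55716019]), array([-0.00018312, -0.00168777,  0.00015038])]
```

View pics/w6.png

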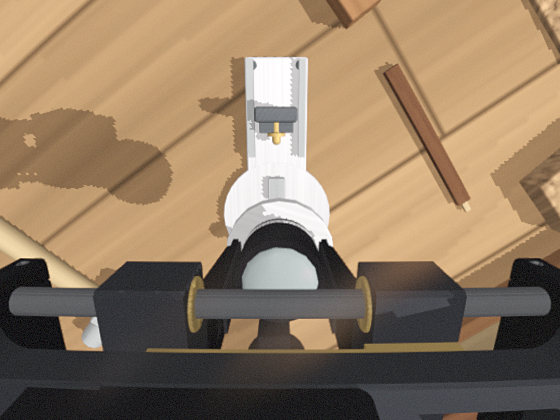

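The view shows the lens over the mount, aligned with the tail. I'll re-measure the tail corners, (246,58) and (307,58), and the back pad from here.

```bash
python3 - <<'E'
from h import *
c=np.load('c6.npy',allow_pickle=True).item()
o=np.array([625.4,-162.45]);m=-0.599;A=np.array([[np.cos(m),np.sin(m)],[-np.sin(m),np.cos(m)]])
mf=lambda px,z:((plane(c,px,z)[:,:2]-o)@A.T).round(1)
hsv=cv2.cvtColor(c['img'],cv2.COLOR_RGB2HSV); mk=((hsv[:,:,1]<50)&(hsv[:,:,2]>80)).astype(np.uint8)
mk[:,:222]=0;mk[:,334:]=0;mk[225:]=0; mk=cv2.morphologyEx(mk,cv2.MORPH_CLOSE,np.ones((7,7)))
cs,_=cv2.findContours(mk,cv2.RETR_EXTERNAL,cv2.CHAIN_APPROX_NONE);k=max(cs,key=cv2.contourArea).reshape(-1,2)
W=mf(k+0.0,8); t=W[W[:,0]<-100]; print('tail x min',np.percentile(t[:,0],[1,5,15]),'y',np.median(t[t[:,1]<-20][:,1]),np.median(t[t[:,1]>20][:,1]))
t=W[(W[:,0]>-90)&(W[:,0]<-65)]; print('near y',np.median(t[t[:,1]<-20][:,1]),np.median(t[t[:,1]>20][:,1]))
from scipy.optimize import least_squares
D=W[(abs(np.hypot(*W.T)-52)<5)&(W[:,0]<-5)]; r=least_squares(lambda p:np.hypot(*(D-p).T)-52,[0,0],loss='soft_l1');print('disc centre in mount frame',r.x,len(D))
crop(c,'w6c.png',215,45,345,275,2.5)
E
```

```text
tail x min [-144.  -144.  -143.9] y -27.3 27.6
near y -27.4 27.9
disc centre in mount frame [-0.11922691  0.1804162 ] 94
```

View pics/w6c.png

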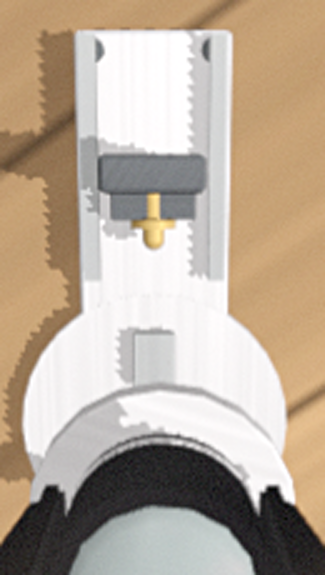

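The pose is confirmed to within about 1 mm. I'll align and descend to just above the pads; contact is expected at TCP z of about 220.

```bash
python3 -m pendant '[{"x":-0.012,"y":-0.027,"z":0,"rx":0,"ry":0,"rz":0,"jaw":0.3},{"x":-0.012,"y":-0.027,"z":0.2,"rx":0,"ry":0,"rz":0,"jaw":0.3},{"x":-0.012,"y":-0.027,"z":0.45,"rx":0,"ry":0,"rz":0,"jaw":0.3},{"x":-0.012,"y":-0.027,"z":0.55,"rx":0,"ry":0,"rz":0,"jaw":0.3},{"x":-0.012,"y":-0.027,"z":0.6,"rx":0,"ry":0,"rz":0,"jaw":0.3},{"x":-0.012,"y":-0.027,"z":0.6,"rx":0,"ry":0,"rz":0,"jaw":0.3}]'; python3 - <<'E'
from h import *
F=[];P=[]
for i in range(6):
    c=cam('side'); s=env.state();F.append(s['ft_force']);P.append(s['eef_pos'])
c=cam('wrist'); cv2.imwrite('pics/w7.png',c['img'][:,:,::-1]);c=cam('side'); crop(c,'s7.png',210,150,360,270,5)
print(np.mean(F,0),np.mean(P,0),env.state()['t'])
o=np.array([625.4,-162.45]);m=-0.599; T=o-12*np.array([np.cos(m),np.sin(m)]); print(T, toolstep([*T,220.5],m+np.pi))
E
```

```text
t: 8.82
eef_pos: [615.7, -157.1, 244.7]
tcp_rot: [3.142, 0.001, 2.542]
ft_force: [-0.8, 0.3, -2.2]
opening: 0.461
[ 0.32532818 -0.2195047  -1.35688751] [ 615.64561103 -157.20089717  245.16378013] 9.225
[ 615.48920186 -155.68419773] [array([0.00592116, 0.00843731, 0.16087611]), array([ 0.00011402,  0.00077526, -0.00136169])]
```

View pics/w7.png

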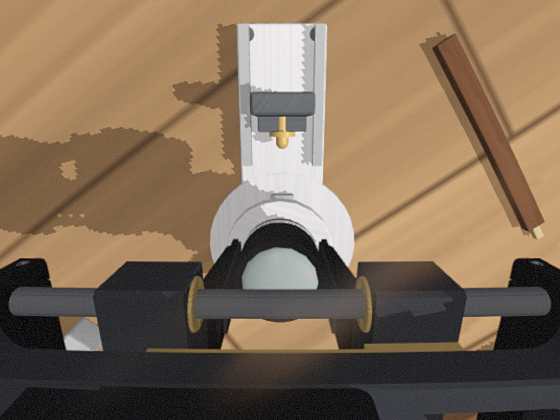

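View pics/s7.png

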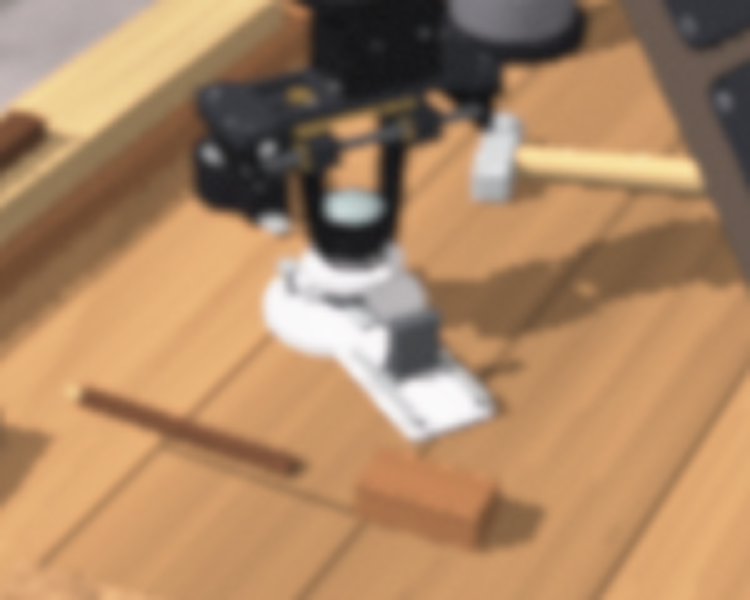

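The lens hangs above the pads, clear of the heads, and is about 1.5 mm off target. I'll correct that and descend slowly.

```bash
python3 -m pendant '[{"x":0.006,"y":0.009,"z":0,"rx":0,"ry":0,"rz":0,"jaw":0.3},{"x":0.006,"y":0.009,"z":0.06,"rx":0,"ry":0,"rz":0,"jaw":0.3},{"x":0.006,"y":0.009,"z":0.11,"rx":0,"ry":0,"rz":0,"jaw":0.3},{"x":0.006,"y":0.009,"z":0.14,"rx":0,"ry":0,"rz":0,"jaw":0.3},{"x":0.006,"y":0.009,"z":0.15,"rx":0,"ry":0,"rz":0,"jaw":0.3},{"x":0.006,"y":0.009,"z":0.15,"rx":0,"ry":0,"rz":0,"jaw":0.3}]'; cat > chk.py <<'E'
from h import *
F=[];P=[]
for i in range(4):
    c=cam('side'); s=env.state();F.append(s['ft_force']);P.append(s['eef_pos'])
F=np.mean(F,0);P=np.mean(P,0)
o=np.array([625.4,-162.45]);m=-0.599;A=np.array([[np.cos(m),np.sin(m)],[-np.sin(m),np.cos(m)]])
print('F world',F.round(2),'F mount',(A@F[:2]).round(2),'P',P.round(2),'P mount',(A@(P[:2]-o)).round(2),s['t'],s['opening'])
E
python3 chk.py
```

```text
t: 9.98
eef_pos: [615.5, -155.6, 221.7]
tcp_rot: [-3.142, -0.0, 2.542]
ft_force: [0.5, 0.2, -1.6]
opening: 0.46
F world [-0.14 -0.38 -1.27] F mount [ 0.1 -0.4] P [ 615.54 -155.58  221.91] P mount [-12.01   0.11] 10.175 0.4553028611469173
```

```bash
python3 -m pendant '[{"x":0,"y":0,"z":0.004,"rx":0,"ry":0,"rz":0,"jaw":0.3},{"x":0,"y":0,"z":0.006,"rx":0,"ry":0,"rz":0,"jaw":0.3},{"x":0,"y":0,"z":0.008,"rx":0,"ry":0,"rz":0,"jaw":0.3},{"x":0,"y":0,"z":0.008,"rx":0,"ry":0,"rz":0,"jaw":0.3}]'; python3 chk.py
```

```text
t: 10.68
eef_pos: [615.5, -155.6, 220.5]
tcp_rot: [-3.142, 0.0, 2.542]
ft_force: [-0.3, -0.3, -1.7]
opening: 0.457
F world [ 0.23  0.04 -1.36] F mount [0.17 0.16] P [ 615.49 -155.55  220.51] P mount [-12.07   0.11] 10.875 0.4584267356750508
```

```bash
python3 -m pendant '[{"x":0,"y":0,"z":0.002,"rx":0,"ry":0,"rz":0,"jaw":0.3},{"x":0,"y":0,"z":0.003,"rx":0,"ry":0,"rz":0,"jaw":0.3},{"x":0,"y":0,"z":0.003,"rx":0,"ry":0,"rz":0,"jaw":0.3}]'; python3 chk.py
```

```text
t: 11.25
eef_pos: [615.5, -155.5, 220.2]
tcp_rot: [-3.142, 0.0, 2.542]
ft_force: [-0.0, 0.0, 0.3]
opening: 0.455
F world [-0.19  0.34  0.67] F mount [-0.35  0.18] P [ 615.53 -155.57  220.19] P mount [-12.03   0.12] 11.45 0.45711424178032434
```

Contact: fz went from −1.3 to +0.7 N at z 220.2, as expected. Release.

```bash
python3 -m pendant '[{"x":0,"y":0,"z":0,"rx":0,"ry":0,"rz":0,"jaw":0.55},{"x":0,"y":0,"z":0,"rx":0,"ry":0,"rz":0,"jaw":0.7},{"x":0,"y":0,"z":0,"rx":0,"ry":0,"rz":0,"jaw":0.7},{"x":0,"y":0,"z":0,"rx":0,"ry":0,"rz":0,"jaw":0.7}]'; python3 -m pendant '[{"x":0,"y":0,"z":-0.1,"rx":0,"ry":0,"rz":0,"jaw":0.7},{"x":0,"y":0,"z":-0.3,"rx":0,"ry":0,"rz":0,"jaw":0.7},{"x":0,"y":0,"z":-0.6,"rx":0,"ry":0,"rz":0,"jaw":0.7},{"x":0,"y":0,"z":-0.7,"rx":0,"ry":0,"rz":0,"jaw":0.7},{"x":0,"y":0,"z":-0.7,"rx":0,"ry":0,"rz":0,"jaw":0.7}]'; python3 - <<'E'
from h import *
c=cam('wrist'); np.save('c8.npy',c,allow_pickle=True); cv2.imwrite('pics/w8.png',c['img'][:,:,::-1])
E
python3 chk.py
```

```text
t: 11.95
eef_pos: [615.5, -155.6, 220.0]
tcp_rot: [-3.141, -0.0, 2.542]
ft_force: [0.6, -0.1, -0.8]
opening: 0.695
t: 12.58
eef_pos: [615.3, -155.5, 326.3]
tcp_rot: [3.141, 0.002, 2.542]
ft_force: [-0.5, 0.4, -0.8]
opening: 0.701
F world [-0.3   0.02 -0.33] F mount [-0.26 -0.16] P [ 615.31 -155.5   323.83] P mount [-12.25   0.05] 12.825 0.7046075043776624
```

View pics/w8.png

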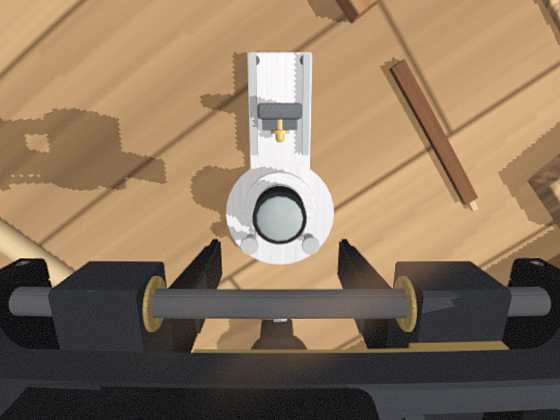

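The lens stands upright on the pads, with barrel at (279,215) and both heads clear at (249,243) and (311,243). Next: close the gripper and move behind the jaw, to mount x of about −132.

```bash
python3 -m pendant '[{"x":0.4,"y":0,"z":-0.02,"rx":0,"ry":0,"rz":0,"jaw":0.3},{"x":0.8,"y":0,"z":-0.02,"rx":0,"ry":0,"rz":0,"jaw":0},{"x":0.8,"y":0,"z":0,"rx":0,"ry":0,"rz":0,"jaw":0},{"x":0.8,"y":0,"z":0,"rx":0,"ry":0,"rz":0,"jaw":0},{"x":0.8,"y":0,"z":0,"rx":0,"ry":0,"rz":0,"jaw":0},{"x":0.8,"y":0,"z":0,"rx":0,"ry":0,"rz":0,"jaw":0}]'; python3 chk.py; python3 - <<'E'
from h import *
c=cam('wrist'); np.save('c9.npy',c,allow_pickle=True); cv2.imwrite('pics/w9.png',c['img'][:,:,::-1])
o=np.array([625.4,-162.45]);m=-0.599; T=o-132*np.array([np.cos(m),np.sin(m)]); print(T, toolstep([*T,210],m+np.pi))
E
```

```text
t: 13.58
eef_pos: [517.0, -88.3, 324.8]
tcp_rot: [-3.141, -0.0, 2.541]
ft_force: [-1.2, -0.3, 1.2]
opening: 0.131
F world [-0.29  0.14  0.1 ] F mount [-0.32 -0.05] P [516.72 -88.07 324.88] P mount [-131.7     0.16] 13.775 0.007962519872915581
[516.38122051 -88.02617506] [array([ 5.28606741e-04, -1.04625731e-03,  7.66679218e-01]), array([-1.44107022e-04, -1.27118589e-05, -1.45473533e-03])]
```

View pics/w9.png

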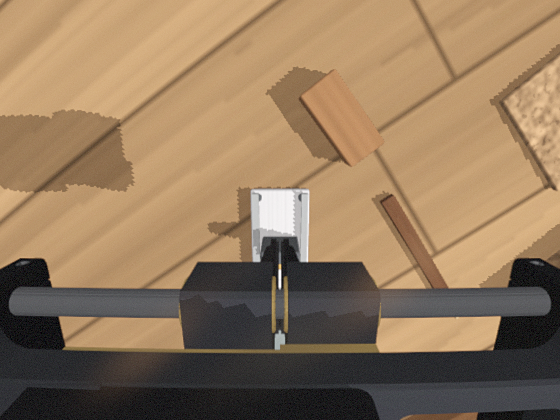

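```bash
python3 -m pendant '[{"x":0,"y":0,"z":0.2,"rx":0,"ry":0,"rz":0,"jaw":0},{"x":0,"y":0,"z":0.5,"rx":0,"ry":0,"rz":0,"jaw":0},{"x":0,"y":0,"z":0.7,"rx":0,"ry":0,"rz":0,"jaw":0},{"x":0,"y":0,"z":0.77,"rx":0,"ry":0,"rz":0,"jaw":0},{"x":0,"y":0,"z":0.77,"rx":0,"ry":0,"rz":0,"jaw":0},{"x":0,"y":0,"z":0.77,"rx":0,"ry":0,"rz":0,"jaw":0}]'; python3 chk.py; python3 - <<'E'
from h import *
c=cam('side'); crop(c,'s10.png',210,150,360,270,5)
E
```

```text
t: 14.58
eef_pos: [516.7, -87.9, 210.6]
tcp_rot: [3.141, 0.002, 2.542]
ft_force: [-0.1, 0.2, 0.2]
opening: 0.005
F world [-0.06 -0.16  0.03] F mount [ 0.04 -0.17] P [516.61 -87.83 210.55] P mount [-131.92    0.29] 14.775 0.0044802328013955105
```

View pics/s10.png

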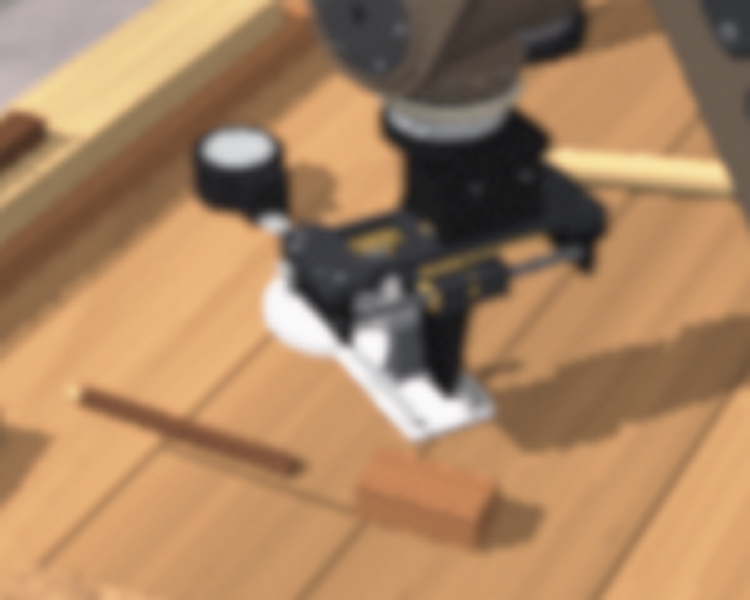

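The fingers are behind the tab and free-air force is about 0. I expect jaw contact after about 20 mm and lens contact with the posts after about 37 mm more.

```bash
python3 -m pendant '[{"x":-0.05,"y":0,"z":0,"rx":0,"ry":0,"rz":0,"jaw":0},{"x":-0.09,"y":0,"z":0,"rx":0,"ry":0,"rz":0,"jaw":0},{"x":-0.11,"y":0,"z":0,"rx":0,"ry":0,"rz":0,"jaw":0},{"x":-0.12,"y":0,"z":0,"rx":0,"ry":0,"rz":0,"jaw":0},{"x":-0.13,"y":0,"z":0,"rx":0,"ry":0,"rz":0,"jaw":0},{"x":-0.14,"y":0,"z":0,"rx":0,"ry":0,"rz":0,"jaw":0},{"x":-0.14,"y":0,"z":0,"rx":0,"ry":0,"rz":0,"jaw":0}]'; python3 chk.py
```

```text
t: 15.7
eef_pos: [533.4, -99.4, 209.5]
tcp_rot: [-3.141, -0.001, 2.542]
ft_force: [-3.9, 2.9, 2.1]
opening: 0.005
F world [-4.    3.29  2.62] F mount [-5.16  0.46] P [533.44 -99.42 209.48] P mount [-111.49    0.21] 15.9 0.0037640182592110468
```

The jaw is moving at 5.2 N. Continue in moderate steps.

```bash
python3 -m pendant '[{"x":-0.015,"y":0,"z":0,"rx":0,"ry":0,"rz":0,"jaw":0},{"x":-0.03,"y":0,"z":0,"rx":0,"ry":0,"rz":0,"jaw":0},{"x":-0.045,"y":0,"z":0,"rx":0,"ry":0,"rz":0,"jaw":0},{"x":-0.06,"y":0,"z":0,"rx":0,"ry":0,"rz":0,"jaw":0},{"x":-0.075,"y":0,"z":0,"rx":0,"ry":0,"rz":0,"jaw":0},{"x":-0.09,"y":0,"z":0,"rx":0,"ry":0,"rz":0,"jaw":0},{"x":-0.105,"y":0,"z":0,"rx":0,"ry":0,"rz":0,"jaw":0},{"x":-0.12,"y":0,"z":0,"rx":0,"ry":0,"rz":0,"jaw":0},{"x":-0.12,"y":0,"z":0,"rx":0,"ry":0,"rz":0,"jaw":0}]'; python3 chk.py;  python3 - <<'E'
from h import *
c=cam('side'); crop(c,'s11.png',210,150,360,270,5)
E
```

```text
t: 17.02
eef_pos: [548.5, -109.7, 209.5]
tcp_rot: [-3.141, -0.0, 2.542]
ft_force: [-3.6, 2.3, 1.8]
opening: 0.004
F world [-3.14  2.72  0.69] F mount [-4.13  0.48] P [ 548.5  -109.73  209.49] P mount [-93.23   0.18] 17.225 0.007734589126733793
```

View pics/s11.png

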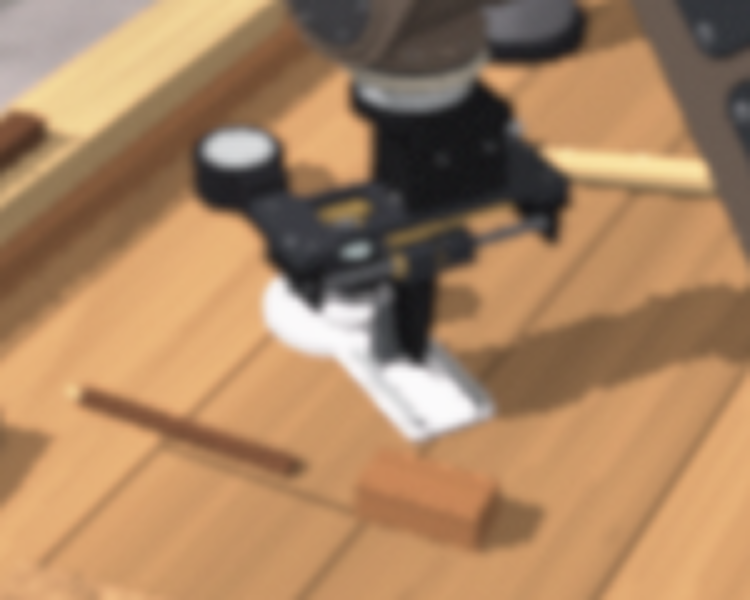

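```bash
python3 -m pendant '[{"x":-0.008,"y":0,"z":0,"rx":0,"ry":0,"rz":0,"jaw":0},{"x":-0.016,"y":0,"z":0,"rx":0,"ry":0,"rz":0,"jaw":0},{"x":-0.024,"y":0,"z":0,"rx":0,"ry":0,"rz":0,"jaw":0},{"x":-0.032,"y":0,"z":0,"rx":0,"ry":0,"rz":0,"jaw":0},{"x":-0.04,"y":0,"z":0,"rx":0,"ry":0,"rz":0,"jaw":0},{"x":-0.048,"y":0,"z":0,"rx":0,"ry":0,"rz":0,"jaw":0},{"x":-0.056,"y":0,"z":0,"rx":0,"ry":0,"rz":0,"jaw":0},{"x":-0.064,"y":0,"z":0,"rx":0,"ry":0,"rz":0,"jaw":0}]'; python3 chk.py; python3 - <<'E'
from h import *
c=cam('wrist'); cv2.imwrite('pics/w12.png',c['img'][:,:,::-1]); c=cam('top'); crop(c,'t12.png',250,160,350,245,5)
E
```

```text
t: 18.27
eef_pos: [556.4, -115.1, 209.5]
tcp_rot: [-3.141, -0.001, 2.542]
ft_force: [-4.4, 4.1, 0.4]
opening: 0.007
F world [-3.16  3.35  0.65] F mount [-4.5   0.99] P [ 556.51 -115.2   209.49] P mount [-83.54   0.19] 18.475 0.007470447253648751
```

View pics/t12.png

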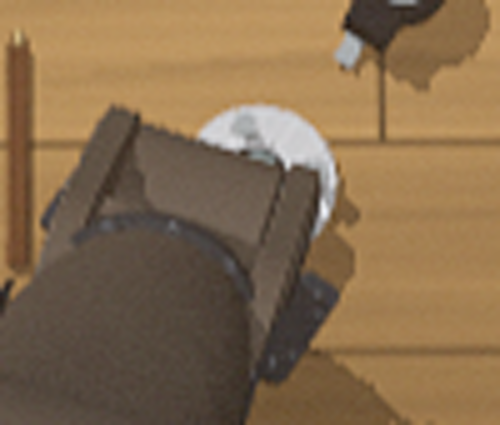

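```bash
python3 -m pendant '[{"x":-0.004,"y":0,"z":0,"rx":0,"ry":0,"rz":0,"jaw":0},{"x":-0.008,"y":0,"z":0,"rx":0,"ry":0,"rz":0,"jaw":0},{"x":-0.012,"y":0,"z":0,"rx":0,"ry":0,"rz":0,"jaw":0},{"x":-0.016,"y":0,"z":0,"rx":0,"ry":0,"rz":0,"jaw":0},{"x":-0.02,"y":0,"z":0,"rx":0,"ry":0,"rz":0,"jaw":0},{"x":-0.024,"y":0,"z":0,"rx":0,"ry":0,"rz":0,"jaw":0}]'; python3 chk.py
```

```text
t: 19.32
eef_pos: [559.4, -117.2, 209.5]
tcp_rot: [-3.141, -0.0, 2.542]
ft_force: [-3.7, 3.6, -0.8]
opening: 0.003
F world [-3.17  3.07 -0.37] F mount [-4.35  0.75] P [ 559.47 -117.21  209.48] P mount [-79.96   0.19] 19.525 0.0030104539779629777
```

```bash
python3 -m pendant '[{"x":-0.003,"y":0,"z":0,"rx":0,"ry":0,"rz":0,"jaw":0},{"x":-0.006,"y":0,"z":0,"rx":0,"ry":0,"rz":0,"jaw":0},{"x":-0.009,"y":0,"z":0,"rx":0,"ry":0,"rz":0,"jaw":0},{"x":-0.012,"y":0,"z":0,"rx":0,"ry":0,"rz":0,"jaw":0}]'; python3 chk.py
```

```text
t: 20.02
eef_pos: [560.9, -118.2, 209.5]
tcp_rot: [-3.141, -0.0, 2.542]
ft_force: [-4.2, 3.2, -0.5]
opening: 0.004
F world [-3.44  3.87 -0.24] F mount [-5.03  1.25] P [ 560.97 -118.24  209.5 ] P mount [-78.14   0.19] 20.225 0.0053489384517353645
```

```bash
python3 -m pendant '[{"x":-0.002,"y":0,"z":0,"rx":0,"ry":0,"rz":0,"jaw":0},{"x":-0.004,"y":0,"z":0,"rx":0,"ry":0,"rz":0,"jaw":0},{"x":-0.006,"y":0,"z":0,"rx":0,"ry":0,"rz":0,"jaw":0}]'; python3 chk.py
```

```text
t: 20.6
eef_pos: [561.7, -118.7, 209.5]
tcp_rot: [-3.141, -0.0, 2.542]
ft_force: [-3.4, 3.7, 0.5]
opening: 0.005
F world [-3.88  3.67 -0.32] F mount [-5.27  0.84] P [ 561.7  -118.74  209.49] P mount [-77.25   0.19] 20.8 0.0055321634242228935
```

```bash
python3 -m pendant '[{"x":-0.002,"y":0,"z":0,"rx":0,"ry":0,"rz":0,"jaw":0},{"x":-0.004,"y":0,"z":0,"rx":0,"ry":0,"rz":0,"jaw":0},{"x":-0.006,"y":0,"z":0,"rx":0,"ry":0,"rz":0,"jaw":0}]'; python3 chk.py
```

```text
t: 21.18
eef_pos: [562.4, -119.2, 209.5]
tcp_rot: [-3.141, -0.0, 2.542]
ft_force: [-4.5, 4.3, 0.4]
opening: 0.003
F world [-3.73  3.73 -0.17] F mount [-5.19  0.97] P [ 562.44 -119.25  209.5 ] P mount [-76.36   0.18] 21.375 0.004620549491584865
```

```bash
python3 -m pendant '[{"x":-0.002,"y":0,"z":0,"rx":0,"ry":0,"rz":0,"jaw":0},{"x":-0.004,"y":0,"z":0,"rx":0,"ry":0,"rz":0,"jaw":0}]'; python3 chk.py
```

```text
t: 21.62
eef_pos: [562.9, -119.6, 209.5]
tcp_rot: [-3.141, -0.0, 2.542]
ft_force: [-3.9, 4.4, 0.2]
opening: 0.002
F world [-3.99  3.87 -0.28] F mount [-5.48  0.95] P [ 562.91 -119.57  209.49] P mount [-75.79   0.18] 21.825 0.003650682600293812
```

```bash
python3 -m pendant '[{"x":-0.002,"y":0,"z":0,"rx":0,"ry":0,"rz":0,"jaw":0},{"x":-0.004,"y":0,"z":0,"rx":0,"ry":0,"rz":0,"jaw":0}]'; python3 chk.py
```

```text
t: 22.08
eef_pos: [563.3, -119.8, 209.5]
tcp_rot: [-3.141, -0.001, 2.542]
ft_force: [-5.2, 5.0, 1.8]
opening: 0.006
F world [-5.13  4.54  0.97] F mount [-6.79  0.86] P [ 563.28 -119.81  209.49] P mount [-75.35   0.2 ] 22.275 0.0041197485938239825
```

```bash
python3 -m pendant '[{"x":-0.002,"y":0,"z":0,"rx":0,"ry":0,"rz":0,"jaw":0}]'; python3 chk.py
```

```text
t: 22.4
eef_pos: [563.4, -119.9, 209.5]
tcp_rot: [-3.141, -0.001, 2.542]
ft_force: [-5.9, 6.1, 1.2]
opening: 0.002
F world [-5.63  5.13  1.48] F mount [-7.54  1.06] P [ 563.44 -119.9   209.51] P mount [-75.16   0.21] 22.6 0.0019799808290577657
```

```bash
python3 -m pendant '[{"x":-0.002,"y":0,"z":0,"rx":0,"ry":0,"rz":0,"jaw":0}]'; python3 chk.py
```

```text
t: 22.72
eef_pos: [563.6, -120.0, 209.5]
tcp_rot: [-3.141, -0.002, 2.542]
ft_force: [-6.4, 6.7, 2.4]
opening: 0.002
F world [-6.34  6.01  2.26] F mount [-8.62  1.39] P [ 563.59 -119.99  209.49] P mount [-74.99   0.22] 22.925 0.002600478783422395
```

```bash
python3 -m pendant '[{"x":-0.001,"y":0,"z":0,"rx":0,"ry":0,"rz":0,"jaw":0}]'; python3 chk.py
```

```text
t: 23.05
eef_pos: [563.7, -120.0, 209.5]
tcp_rot: [-3.141, -0.002, 2.542]
ft_force: [-7.0, 6.3, 3.4]
opening: 0.004
F world [-6.22  6.23  2.36] F mount [-8.65  1.64] P [ 563.66 -120.03  209.49] P mount [-74.91   0.23] 23.25 0.0047704859344631445
```

```bash
python3 -m pendant '[{"x":-0.002,"y":0,"z":0,"rx":0,"ry":0,"rz":0,"jaw":0}]'; python3 chk.py
```

```text
t: 23.38
eef_pos: [563.8, -120.1, 209.5]
tcp_rot: [-3.141, -0.002, 2.542]
ft_force: [-6.9, 6.9, 3.0]
opening: 0.003
F world [-7.37  6.71  3.02] F mount [-9.87  1.38] P [ 563.82 -120.13  209.49] P mount [-74.72   0.23] 23.575 0.003306265538155802
```

```bash
python3 -m pendant '[{"x":-0.001,"y":0,"z":0,"rx":0,"ry":0,"rz":0,"jaw":0}]'; python3 chk.py
```

```text
t: 23.7
eef_pos: [563.9, -120.2, 209.5]
tcp_rot: [-3.141, -0.002, 2.542]
ft_force: [-7.9, 7.7, 4.8]
opening: 0.01
F world [-7.39  7.39  3.52] F mount [-10.27   1.94] P [ 563.88 -120.16  209.5 ] P mount [-74.65   0.24] 23.9 0.0064813718486329734
```

Push is 10.3 N, and the jaw face at about −64.7 plus 33 puts the nose at −31.7, matching the home rim at −32. Back straight off.

```bash
python3 -m pendant '[{"x":0.005,"y":0,"z":0,"rx":0,"ry":0,"rz":0,"jaw":0},{"x":0.015,"y":0,"z":0,"rx":0,"ry":0,"rz":0,"jaw":0},{"x":0.04,"y":0,"z":0,"rx":0,"ry":0,"rz":0,"jaw":0},{"x":0.1,"y":0,"z":0,"rx":0,"ry":0,"rz":0,"jaw":0},{"x":0.2,"y":0,"z":0,"rx":0,"ry":0,"rz":0,"jaw":0},{"x":0.2,"y":0,"z":-0.2,"rx":0,"ry":0,"rz":0,"jaw":0},{"x":0.2,"y":0,"z":-0.5,"rx":0,"ry":0,"rz":0,"jaw":0},{"x":0.2,"y":0,"z":-0.8,"rx":0,"ry":0,"rz":0,"jaw":0},{"x":0.2,"y":0,"z":-0.8,"rx":0,"ry":0,"rz":0,"jaw":0}]'; python3 chk.py
```

```text
t: 25.02
eef_pos: [539.3, -103.2, 332.5]
tcp_rot: [3.14, 0.005, 2.542]
ft_force: [0.2, -0.1, 0.0]
opening: 0.002
F world [-0.31  0.1  -0.7 ] F mount [-0.32 -0.09] P [ 539.14 -103.33  329.39] P mount [-104.58    0.19] 25.225 0.00926416780538414
```

Now move forward (tool −x) at this height for the wrist view, to see the lens and posts.

```bash
python3 -m pendant '[{"x":-0.3,"y":0,"z":-0.3,"rx":0,"ry":0,"rz":0,"jaw":0},{"x":-0.62,"y":0,"z":-0.3,"rx":0,"ry":0,"rz":0,"jaw":0},{"x":-0.8,"y":0,"z":-0.3,"rx":0,"ry":0,"rz":0,"jaw":0},{"x":-0.8,"y":0,"z":-0.3,"rx":0,"ry":0,"rz":0,"jaw":0},{"x":-0.8,"y":0,"z":-0.3,"rx":0,"ry":0,"rz":0,"jaw":0}]'; python3 - <<'E'
from h import *
c=cam('wrist'); np.save('c14.npy',c,allow_pickle=True); cv2.imwrite('pics/w14.png',c['img'][:,:,::-1]); crop(c,'w14c.png',215,90,345,260,3.5)
c=cam('side'); crop(c,'s14.png',210,150,360,270,5)
E
```

```text
t: 25.85
eef_pos: [638.3, -171.1, 373.3]
tcp_rot: [-3.141, -0.002, 2.542]
ft_force: [-0.6, 0.3, 0.4]
opening: 0.005
```

View pics/w14c.png

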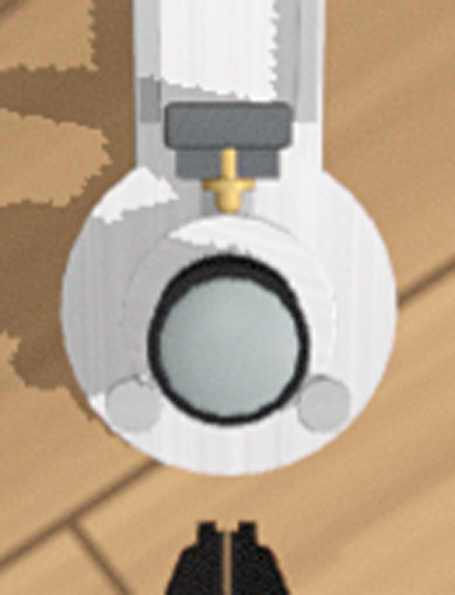

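View pics/s14.png

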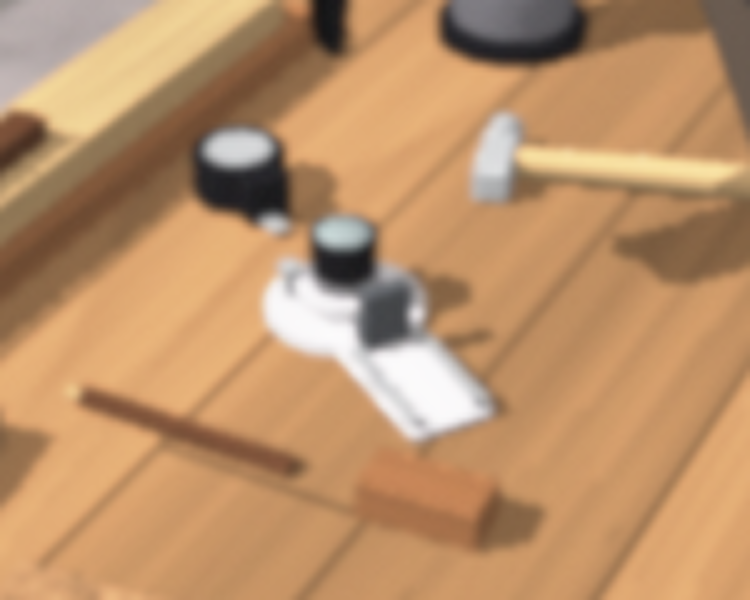

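The crop shows the screw nose at (229,212) on the flange rim, the rim running under both heads at (133,405) and (325,405), and the lens upright. A last numeric check of the lens centre:

```bash
python3 - <<'E'
from h import *
from scipy.optimize import least_squares
c=np.load('c14.npy',allow_pickle=True).item(); hsv=cv2.cvtColor(c['img'],cv2.COLOR_RGB2HSV)
roi=np.zeros(hsv.shape[:2],np.uint8); cv2.circle(roi,(281,187),32,1,-1)
dk=((hsv[:,:,2]<70)&(roi>0)).astype(np.uint8)
k=max(cv2.findContours(dk,cv2.RETR_EXTERNAL,cv2.CHAIN_APPROX_NONE)[0],key=cv2.contourArea).reshape(-1,2)
o=np.array([625.4,-162.45]);m=-0.599;A=np.array([[np.cos(m),np.sin(m)],[-np.sin(m),np.cos(m)]])
mf=lambda px,z:(plane(c,px,z)[:,:2]-o)@A.T
W=mf(k,60); W=W[W[:,0]>-5]   # front (near) half: top edge
r=least_squares(lambda p:np.hypot(*(W-p).T)-22,[0,0],loss='soft_l1');print('lens top centre, mount axes',r.x,np.std(r.fun))
P=lambda x,y:[215+(x+.5)/3.5-.5,90+(y+.5)/3.5-.5]
print('heads',mf([P(133,405),P(325,405)],31),'rim back',mf([P(229,214)],24),'jaw outer top',mf([P(229,103)],52))
env.job_done(); print(env.state()['t'])
E
```

```text
lens top centre, mount axes [-1.14434143  0.06068725] 0.7107440446045693
heads [[ 23.69838405 -27.99488499]
 [ 23.66383159  28.70948362]] rim back [[-31.4555016    0.32320544]] jaw outer top [[-62.07428457   0.2888176 ]]
the job is handed in; nothing more can be done
the job is handed in; nothing more can be done
```

The lens is on the mount and clamped home under both post heads, and I handed the job in at about 26 s of the 61 s allowed.

I gripped the lens by its barrel and set it on the pads 12 mm short of home, where the pads took its weight with about 2 N of force change. I let go, then pushed the jaw with closed fingers. The push ran at about 5 N while the jaw slid and ended at 10.3 N along the slide. I backed straight off and rose clear.

**Last checks**
- **Lens position:** the rim's back edge is at x −31.5, against −32 expected at home. The screw nose is on the rim, and the flange runs under both heads, measured at (23.7, ±28.4).
- **Bystanders:** the pencil, offcut, tape and hammer look unmoved in the side view. I did not measure the bystanders.

**What disagreed**
- **Lens centre:** the fit to the barrel's top put it 1.1 mm short of home, while the rim agreed to about 0.5 mm. The calibration is good to about 2 mm, so I took it as home.
- **Jaw position:** the jaw's outer face measured −62 by camera and about −65 from the arm's position. I put this down to its rounded top edge and the calibration.
- **Force rise:** at the end the force grew by about 1 N per 0.3 mm commanded, less steeply than a rigid contact suggests. I put this down to give in the arm.
- **Vertical force:** about 3.5 N also built up on the fingers by the end of the push, so the total was about 11 N.

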